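Find the rocking tub lid and press it home

ROBOT

A 7-joint arm with a two-finger parallel gripper is mounted at the origin on the work surface. World frame = base frame: x ahead of the robot, y to its left, z up, the work surface at z = 0. Lengths are in m, angles in rad, forces in N, time in s.
With the tool pointing down it reaches from about 0.425 to 0.925 m from the base axis. Payload 6.8 kg.
Tool frame: the origin (TCP) lies between the finger pads; the fingertips stand 25 mm ahead of it and the grasp point (between the pads) lies 6 mm ahead of it; z points along the fingers, y is the direction in which the jaws open and shut (so a half turn about z gives the same grasp; the last joint's range is limited). The gripper opens to 85 mm and grips with 20 to 120 N. Pads are 22 mm wide; open, the fingers measure 114 mm over their backs; the gripper's body (76 mm by 85 mm) begins 54 mm behind the grasp point. The pads swing forward as they close: fully open they stand 13 mm farther back than shut.
Start: joints at [1.102, 0.477, 0.022, 1.555, -0.011, 1.109, -0.083], TCP at [0.238, -0.632, 0.256] pointing down, gripper open.
Joint ranges: [-2.96, 2.96], [-0.34, 2.1], [-1.41, 1.46], [0.24, 2.44], [-1.37, 4.51], [0.17, 1.92], [-2.96, 2.96]. Speed limits (rad/s): [2.39, 2.39, 3.14, 3.14, 3.14, 3.14, 3.14].

INTERFACE

Orientations are given as a 3x3 rotation matrix whose columns are the frame's x, y, z axes.
In Python, from workcell import bot gives the robot as it stands.
- The arm moves only by the shell command python3 -m creep 'ROWS' [FORCE]. ROWS is a JSON object of lists of equal length, an entry for each row: "jaw": the opening, from 0 (shut) to 1 (fully open); "translation": the shift along the tool's x, y, z in units of 25 mm (1.0 is 25 mm), a list of three; "angular": the turn, a rotation vector about the tool's x, y, z in rad, a list of three. In form: {"jaw": [jaw, ...], "translation": [[x, y, z], ...], "angular": [[ax, ay, az], ...]}. A call has exactly 10 rows; each row is the pose to reach, as a shift and turn from the pose commanded when the call began, along the tool's axes at that moment; what a row does not reach only later rows make up. A row lasts 1/8 s, in which the tool goes at most 62.5 mm and 10.7 degrees, less where a joint would pass 70% of its speed; a pose out of reach is approached as far as the arm can. A call with a gripper value outside its range is refused whole. The fingers move at their own pace and stop on an object; FORCE is the grip in N (left out, the last holds). Time passes only in rows, so rows that repeat a pose let the fingers close, or fill a call up. It gives the time, the measured TCP pose, the force and the opening at its end, in the units of the state.
- bot.state(): the state, without advancing time (a new reading comes with each control period).
- bot.capture(name): name is "scene" or "top" or "wrist"; returns (picture, depth): 400x640x3 uint8, red, green, blue; 400x640 float32, m along the optical axis (not along the pixel's ray), 0 where there is no reading.
- bot.camera_info(name): a dict with "camera_matrix" (3x3 intrinsics, pixels), "extrinsics" (4x4, takes a point from world to camera coordinates). Camera axes: x right, y up, looking along -z (the intrinsics and any distortion apply to the point x, -y, -z); pixel columns grow to the right and rows downward; lengths in m; the calibration is good to about 2 mm. A picture is of the moment at which its call begins: read the wrist's pose just before it. camera_info takes no time and is no camera call; for the wrist camera it gives the pose at the moment of the call.
- bot.close_job(): hands the job in, once; it reports no verdict.
Trained networks look in the newest picture that a camera, given by its name, has taken for a name from the list of things; names that differ only in an ending like _2 or _b are one class to them, and where a whole thing is asked for, a point or a joint stands for the part that bears it (a point fixed in the world has none). Each returns a list of dicts, best first, with "confidence" (0 to 1); they miss things now and then, are a little off and sometimes report something else, mostly with a low value. They report only what shows in the picture. A call takes as long as a camera call. They do not tell look-alikes from the thing itself.
- bot.masks_of(name, camera): "region" (400x640 bool, what is visible of it).
- bot.spot_point(name, camera): "centre" ([x, y, z] in m, in world coordinates, good to about 4 mm: a listed point, or the origin of a listed thing).
The state is a dict: "clock": time; "q": joint angles; "qd": joint speeds; "joint_efforts": joint torques, N m; "tool_pos": TCP position; "tcp_rot": TCP orientation; "contact_force": force on the tool from outside, world axes, zero at the start; "moment": the same for the moment, N m; "gripper_width": opening from 0.0 (shut) to 1.0 (fully open).
Only numpy, scipy, OpenCV 4.12 (cv2) and the standard library are available. Lean on these libraries where they do the work, as an engineer would, in place of code of your own. Each camera call takes 0.05 s, during which the arm holds its last target. There are 200 camera calls.

TASK

Four tubs with identical blue lids stand on the green cutting mat, and one lid is not home: it rocks when it is pressed near its edge, while the other three are firm. Press the lids near their edges with the closed fingertips until you find the one that rocks, then press that lid firmly down at its middle until it is fully home, and finish while still holding it pressed down with the fingertips. Do not lift or take out any lid, and leave everything else standing where it is.

Things in the scene. Friction and masses are not known exactly. Their poses are not given: they have to be found in the camera images.
- lid_a: one of four identical lids: blue round cap, hollow below, 88 mm across, 23 mm thick, 55 to 90 g, flat top with a thin white ring line about 72 mm across. Origin: centre of its underside; z points up out of its top, so the middle of its top is 23 mm above the origin. At the start all four lids lie level, tops 63 mm above the table, 10 mm above the tub rims: neither height nor name tells which is loose
- lid_b: lid, same as lid_a. What firm lids do: the three firm ones rest on a solid seat and give less than 1 mm wherever they are pressed. All lids sit loosely in the tub's mouth, 13 mm deep, with 3 to 4 mm of play all round
- lid_c: lid, same as lid_a. What the loose lid (whichever it is) does: it rests on a stiff stub 14 mm wide that bears on the cap's inside, 10 mm below its top, in the middle. Pressed lightly (2 to 8 N) 30 to 38 mm from its middle it tips by up to 0.2 rad, its edge going down 6 mm to a stop (a flat fingertip, resting on it by its inner corner, sinks 2 to 5 mm). Released, it falls back level. Keep edge presses under 12 N: more may seat it unawares
- lid_d: lid, same as lid_a. How the loose lid (whichever it is) goes home: pressed within about 5 mm of its middle with more than 14 N (20 N is ample; slowly, it is damped) it sinks level by 6 mm to a hard stop and stays there, its top then 57 mm above the table, 4 mm above the rim
- mat: green cutting mat with a thin yellow grid, 340 (x) by 460 (y) by 3 mm, fixed. Origin: centre of its underside. Fixed on it, in two rows of two, 140 mm apart along its x and 150 mm along its y, stand four identical grey round tubs with a white band, one under each lid: 104 mm across at the rim, rim 53 mm above the table, wall 4 mm
- dropper: red dropper bottle with a white cap, 25 mm across, 70 mm high, standing on the mat amid the four tubs; origin: centre of its underside
- figure: grey game figure on a round black base, 32 mm across, 47 mm high, on the mat by its +y edge; origin: centre of its underside
- paint_pot: small orange paint pot with a black cap, 34 mm across, 34 mm high, on the mat by its -y edge; origin: centre of its underside
- brush: fine red-handled paint brush, 170 mm long, 12 mm wide, lying on the table to the robot's left; origin: under its middle
- cup: cardboard coffee cup, 80 mm across at the rim, 90 mm high, to the robot's right; origin: centre of its underside
- phone: black phone lying flat, 150 by 72 by 9 mm, to the robot's right; origin: centre of its underside
- medium: white bottle with a blue cap, 56 mm across, 130 mm high, to the robot's left; origin: centre of its underside
Mind the look-alikes: they are no part of the job. Leave any red look-alike of the lid_c alone. What is shaped like the lid_b but red or turquoise is not meant.

How it is judged:
On the way, in this order (a step that is already met when the one before it is completed fails the run):
1. the loose lid has been pressed near its edge and has rocked (tipped more than 0.06 rad) (((angle between lid_a's own z axis and vertical above 0.06 rad and contact force between the fingers and lid_a above 0.3 N) or (angle between lid_b's own z axis and vertical above 0.06 rad and contact force between the fingers and lid_b above 0.3 N) or (angle between lid_c's own z axis and vertical above 0.06 rad and contact force between the fingers and lid_c above 0.3 N) or (angle between lid_d's own z axis and vertical above 0.06 rad and contact force between the fingers and lid_d above 0.3 N))), for 0.05 s.
2. the loose lid is pressed fully home and level (down at least 4.5 of its 6 mm) (((height (world z) of lid_a below 0.0355 m and angle between lid_a's own z axis and vertical below 0.04 rad) or (height (world z) of lid_b below 0.0355 m and angle between lid_b's own z axis and vertical below 0.04 rad) or (height (world z) of lid_c below 0.0355 m and angle between lid_c's own z axis and vertical below 0.04 rad) or (height (world z) of lid_d below 0.0355 m and angle between lid_d's own z axis and vertical below 0.04 rad))), for 0.1 s.
At the end, for the whole second after the job is handed in: the loose lid is home (underside below 35.5 mm above the table, within 0.04 rad of level) with the fingertips still pressing on it with more than 1 N; all lids level within 0.05 rad and within 12 mm of their starts, all bystanders within 20 mm of their starts and upright (((height (world z) of lid_a below 0.0355 m and angle between lid_a's own z axis and vertical below 0.04 rad and contact force between the fingers and lid_a above 1 N) or (height (world z) of lid_b below 0.0355 m and angle between lid_b's own z axis and vertical below 0.04 rad and contact force between the fingers and lid_b above 1 N) or (height (world z) of lid_c below 0.0355 m and angle between lid_c's own z axis and vertical below 0.04 rad and contact force between the fingers and lid_c above 1 N) or (height (world z) of lid_d below 0.0355 m and angle between lid_d's own z axis and vertical below 0.04 rad and contact force between the fingers and lid_d above 1 N)) and angle between each of lid_a, lid_b, lid_c, lid_d's own z axis and vertical below 0.05 rad and distance of each of lid_a, lid_b, lid_c, lid_d from where it was at the start of the episode below 0.012 m and distance of each of dropper, figure, paint_pot, brush, cup, phone, medium from where it was at the start of the episode below 0.02 m and angle between each of dropper, figure, paint_pot, cup, medium's own z axis and vertical below 0.2 rad); the arm keeps its last pose, push and grip.
It fails at once if a lid is lifted (its underside 12 mm or more above its start height) (height (world z) of any of lid_a, lid_b, lid_c, lid_d above 0.052 m).
It fails at once if a bystander is pushed away or knocked over (distance of any of dropper, figure, paint_pot, brush, cup, phone, medium from where it was at the start of the episode above 0.03 m or angle between any of dropper, figure, paint_pot, cup, medium's own z axis and vertical above 0.5 rad).
It also fails if it takes over 48 s, if anything falls off the work surface, if the arm or the gripper's body presses on something with over 40 N, if the wrist force passes 120 N, or if a joint passes its speed limit or range.

## Working session

There is one attempt and no reset: what is moved stays moved. The work goes in short steps, Python scripts to look and compute and a shell command to move; the robot and the scene stay as the last step left them, time stands still between calls to the robot, and variables do not carry over. Pictures are saved under pics/ and viewed, about 8 in all and at most 12, crops included, and the job is handed in when it is done.

```bash
mkdir -p pics; python3 - <<'E'
from workcell import bot
import cv2,numpy as np
s=bot.state();print(s['clock'],s['tool_pos'],s['tcp_rot'],s['contact_force'],s['gripper_width'])
for c in['top','scene']:
    p,d=bot.capture(c);cv2.imwrite(f'pics/{c}0.png',p[:,:,::-1])
    for n in['lid_a','dropper','figure','paint_pot','medium','cup']:
        print(c,n,[(np.round(r['centre'],3).tolist(),round(r['confidence'],2)) for r in bot.spot_point(n,c)])
E
```

```text
0.0 [ 0.23807642 -0.63104299  0.25533252] [[ 9.35602078e-01  3.53055521e-01 -7.42640364e-04]
 [ 3.53056282e-01 -9.35600667e-01  1.62904676e-03]
 [-1.19670867e-04 -1.78633338e-03 -9.99998397e-01]] [-0.49045374 -0.20929741  0.62503134] 1.0005568951539443
top lid_a [([0.18, -0.348, -0.002], 0.95), ([0.456, -0.067, 0.039], 0.93), ([0.588, -0.044, 0.041], 0.91), ([0.61, -0.186, 0.039], 0.71), ([0.377, 0.17, 0.002], 0.66), ([0.291, -0.272, 0.0], 0.63), ([0.475, -0.215, 0.038], 0.61), ([0.542, -0.524, -0.002], 0.57), ([0.529, -0.124, 0.0], 0.45)]
top dropper [([0.532, -0.136, 0.008], 0.52)]
top figure [([0.524, 0.072, 0.006], 0.65)]
top paint_pot [([0.54, -0.315, 0.004], 0.4)]
top medium [([0.602, 0.473, 0.003], 0.56)]
top cup [([0.66, -0.437, -0.0], 0.78)]
scene lid_a [([0.586, -0.045, 0.04], 0.97), ([0.293, -0.275, 0.004], 0.94), ([0.608, -0.192, 0.04], 0.92), ([0.543, -0.524, -0.002], 0.78), ([0.372, 0.17, -0.002], 0.76), ([0.476, -0.212, 0.042], 0.73), ([0.18, -0.345, 0.001], 0.72), ([0.454, -0.063, 0.042], 0.65)]
scene dropper [([0.528, -0.134, 0.001], 0.57)]
scene figure [([0.524, 0.079, 0.002], 0.58), ([0.664, -0.44, 0.003], 0.17)]
scene paint_pot [([0.543, -0.32, 0.001], 0.62), ([0.53, -0.132, 0.003], 0.57)]
scene medium [([0.602, 0.473, 0.0], 0.91), ([0.66, -0.439, -0.001], 0.23)]
scene cup [([0.662, -0.438, 0.002], 0.97)]
```

View pics/top0.png

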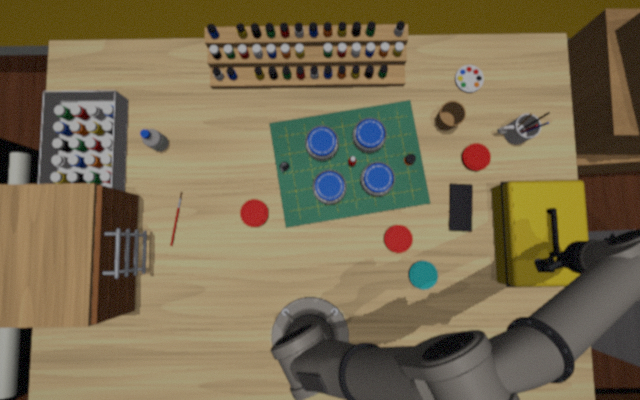

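The top view shows the four blue lids at about (322,142), (370,135), (329,187) and (378,180), with red and turquoise decoys off the mat. I'll close the jaw and go above the +tool-x edge of the lid at (0.476,-0.213).

```bash
cat > h.py <<'E'
from workcell import bot
import cv2,numpy as np
def lids(cam):
    E=np.array(bot.camera_info(cam)['extrinsics']);K=np.array(bot.camera_info(cam)['camera_matrix'])
    p,d=bot.capture(cam)
    hsv=cv2.cvtColor(p,cv2.COLOR_RGB2HSV)
    v,u=np.mgrid[:400,:640];X=np.stack([(u-K[0,2])/K[0,0]*d,-(v-K[1,2])/K[1,1]*d,-d,np.ones_like(d)],-1)@np.linalg.inv(E).T
    z=X[...,2];m=((abs(z-.063)<.008)&(d>0)&(hsv[...,0]>95)&(hsv[...,0]<130)&(hsv[...,1]>90)).astype(np.uint8)
    n,l,st,_=cv2.connectedComponentsWithStats(m)
    for i in range(1,n):
        if st[i,4]>100:
            P=X[l==i][:,:2].astype(np.float32);c,r=cv2.minEnclosingCircle(P)
            print(cam,st[i,4],'circle',np.round(c,4),round(r,4),'bbox mid',np.round((P.min(0)+P.max(0))/2,4),'z',round(float(np.median(z[l==i])),4))
    return p
def st():
    s=bot.state();R=np.array(s['tcp_rot']);print('t',round(s['clock'],2),'p',np.round(s['tool_pos'],4),'F',np.round(s['contact_force'],2),'w',round(s['gripper_width'],3));return s,R
E
python3 -m creep '{"jaw":[0,0,0,0,0,0,0,0,0,0],"translation":[[1.6,-1.2,0],[3.2,-2.4,0],[4.8,-3.6,0],[6.4,-4.9,0],[8.0,-6.1,0],[9.7,-7.4,0],[11.3,-8.6,0],[12.9,-9.8,0],[14.5,-11,0],[16.1,-12.3,0]],"angular":[[0,0,0],[0,0,0],[0,0,0],[0,0,0],[0,0,0],[0,0,0],[0,0,0],[0,0,0],[0,0,0],[0,0,0]]}' 40
python3 - <<'E'
from h import *
s,R=st();print(R)
p=lids('wrist');cv2.imwrite('pics/w1.png',p[:,:,::-1]);lids('top');lids('scene')
E
```

```text
clock: 1.95
tool_pos: [0.5072, -0.2006, 0.2566]
tcp_rot: [[0.936, 0.353, 0.001], [0.353, -0.936, -0.0], [0.001, 0.001, -1.0]]
contact_force: [0.9, 0.4, -0.2]
gripper_width: -0.001
t 1.95 p [ 0.5072 -0.2006  0.2566] F [ 0.86  0.35 -0.17] w -0.001
[[ 9.35802691e-01  3.52523399e-01  7.58853006e-04]
 [ 3.52523784e-01 -9.35802746e-01 -4.49175600e-04]
 [ 5.51791818e-04  6.87853469e-04 -9.99999611e-01]]
wrist 1959 circle [ 0.5908 -0.0423] 0.0444 bbox mid [ 0.5902 -0.0423] z 0.063
wrist 4241 circle [ 0.5903 -0.0421] 0.0354 bbox mid [ 0.5902 -0.0423] z 0.0636
wrist 1660 circle [ 0.6134 -0.1906] 0.0441 bbox mid [ 0.6131 -0.1905] z 0.0631
wrist 3873 circle [ 0.6129 -0.1906] 0.0351 bbox mid [ 0.6127 -0.1905] z 0.0637
wrist 1397 circle [ 0.4522 -0.0638] 0.0443 bbox mid [ 0.4524 -0.0639] z 0.0631
wrist 2886 circle [ 0.4514 -0.0634] 0.0353 bbox mid [ 0.452  -0.0635] z 0.0637
wrist 1113 circle [ 0.4751 -0.2115] 0.0439 bbox mid [ 0.4753 -0.2119] z 0.0632
wrist 2528 circle [ 0.4745 -0.2118] 0.035 bbox mid [ 0.4747 -0.2118] z 0.0638
top 333 circle [ 0.6091 -0.1896] 0.043 bbox mid [ 0.6086 -0.1751] z 0.0635
top 629 circle [ 0.5879 -0.0438] 0.0463 bbox mid [ 0.5855 -0.0446] z 0.0632
top 108 circle [ 0.4748 -0.1878] 0.0327 bbox mid [ 0.4748 -0.182 ] z 0.0635
top 643 circle [ 0.4482 -0.0653] 0.044 bbox mid [ 0.4481 -0.0653] z 0.0637
scene 524 circle [ 0.4749 -0.2112] 0.046 bbox mid [ 0.4753 -0.2103] z 0.0622
scene 569 circle [ 0.4508 -0.0611] 0.0456 bbox mid [ 0.4518 -0.0623] z 0.0624
scene 610 circle [ 0.613  -0.1911] 0.047 bbox mid [ 0.6132 -0.1904] z 0.0622
scene 646 circle [ 0.5873 -0.0415] 0.0467 bbox mid [ 0.5885 -0.041 ] z 0.0625
```

View pics/w1.png

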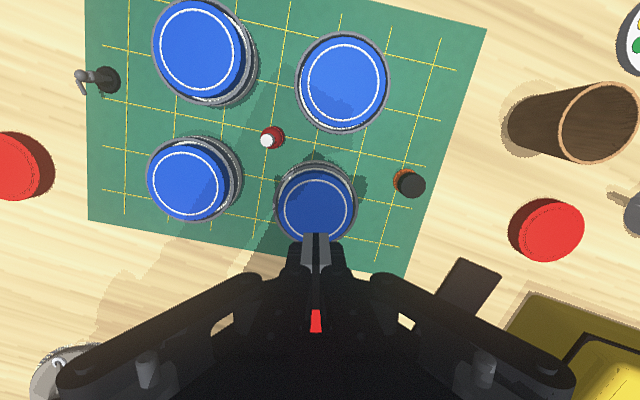

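The wrist view shows all four lids clearly, at (315,203), (187,180), (342,83) and (200,50), with the fingertips over the edge of the first. Descending to just above it.

```bash
python3 -m creep '{"jaw":[0,0,0,0,0,0,0,0,0,0],"translation":[[0,0,1],[0,0,2],[0,0,3],[0,0,4],[0,0,5],[0,0,5.8],[0,0,6.3],[0,0,6.5],[0,0,6.6],[0,0,6.6]],"angular":[[0,0,0],[0,0,0],[0,0,0],[0,0,0],[0,0,0],[0,0,0],[0,0,0],[0,0,0],[0,0,0],[0,0,0]]}'
python3 -m creep '{"jaw":[0,0,0,0,0,0,0,0,0,0],"translation":[[0,0,0.02],[0,0,0.04],[0,0,0.06],[0,0,0.08],[0,0,0.1],[0,0,0.12],[0,0,0.14],[0,0,0.16],[0,0,0.16],[0,0,0.16]],"angular":[[0,0,0],[0,0,0],[0,0,0],[0,0,0],[0,0,0],[0,0,0],[0,0,0],[0,0,0],[0,0,0],[0,0,0]]}'
```

```text
clock: 3.35
tool_pos: [0.5066, -0.2019, 0.0918]
tcp_rot: [[0.936, 0.353, 0.001], [0.353, -0.936, -0.0], [0.001, 0.001, -1.0]]
contact_force: [0.3, 0.3, -0.6]
gripper_width: -0.004
clock: 4.6
tool_pos: [0.5065, -0.2018, 0.0881]
tcp_rot: [[0.936, 0.353, 0.0], [0.353, -0.936, -0.0], [0.0, 0.0, -1.0]]
contact_force: [-2.6, -0.2, 8.5]
gripper_width: 0.003
```

Firm here: 8.5 N with no sinking. Next is the lid at (0.613,-0.1905).

```bash
python3 -m creep '{"jaw":[0,0,0,0,0,0,0,0,0,0],"translation":[[0,0,-0.4],[0,0,-0.9],[1.4,0.27,-1],[2.8,0.54,-1],[4.2,0.81,-1],[5.3,1.04,-1],[5.5,1.08,-0.8],[5.5,1.08,-0.4],[5.5,1.08,-0.16],[5.5,1.08,-0.16]],"angular":[[0,0,0],[0,0,0],[0,0,0],[0,0,0],[0,0,0],[0,0,0],[0,0,0],[0,0,0],[0,0,0],[0,0,0]]}'
python3 -m creep '{"jaw":[0,0,0,0,0,0,0,0,0,0],"translation":[[0,0,0.02],[0,0,0.04],[0,0,0.06],[0,0,0.08],[0,0,0.1],[0,0,0.12],[0,0,0.13],[0,0,0.14],[0,0,0.15],[0,0,0.15]],"angular":[[0,0,0],[0,0,0],[0,0,0],[0,0,0],[0,0,0],[0,0,0],[0,0,0],[0,0,0],[0,0,0],[0,0,0]]}'
```

```text
clock: 5.85
tool_pos: [0.6431, -0.1789, 0.0905]
tcp_rot: [[0.936, 0.352, -0.002], [0.352, -0.936, 0.0], [-0.002, -0.001, -1.0]]
contact_force: [-0.1, -0.2, 0.3]
gripper_width: 0.002
clock: 7.1
tool_pos: [0.6446, -0.1785, 0.0882]
tcp_rot: [[0.936, 0.353, 0.0], [0.353, -0.936, -0.0], [0.0, 0.0, -1.0]]
contact_force: [-2.4, 0.7, 5.2]
gripper_width: 0.0
```

Apparently firm too (5.2 N at 0.0882). Next is the lid at (0.590,-0.042).

```bash
python3 -m creep '{"jaw":[0,0,0,0,0,0,0,0,0,0],"translation":[[0,0,-0.4],[0,0,-0.9],[0.3,-1.4,-1],[0.6,-2.9,-1],[0.9,-4.4,-1],[1.2,-5.6,-1],[1.24,-5.87,-0.8],[1.24,-5.87,-0.4],[1.24,-5.87,-0.16],[1.24,-5.87,-0.16]],"angular":[[0,0,0],[0,0,0],[0,0,0],[0,0,0],[0,0,0],[0,0,0],[0,0,0],[0,0,0],[0,0,0],[0,0,0]]}'
python3 -m creep '{"jaw":[0,0,0,0,0,0,0,0,0,0],"translation":[[0,0,0.02],[0,0,0.04],[0,0,0.06],[0,0,0.08],[0,0,0.1],[0,0,0.12],[0,0,0.13],[0,0,0.14],[0,0,0.16],[0,0,0.16]],"angular":[[0,0,0],[0,0,0],[0,0,0],[0,0,0],[0,0,0],[0,0,0],[0,0,0],[0,0,0],[0,0,0],[0,0,0]]}'
```

```text
clock: 8.35
tool_pos: [0.6213, -0.0319, 0.0906]
tcp_rot: [[0.936, 0.351, -0.002], [0.351, -0.936, -0.001], [-0.002, 0.0, -1.0]]
contact_force: [-0.0, 0.2, 0.0]
gripper_width: -0.004
clock: 9.6
tool_pos: [0.6218, -0.0302, 0.0882]
tcp_rot: [[0.936, 0.353, 0.0], [0.353, -0.936, -0.0], [0.0, 0.0, -1.0]]
contact_force: [-2.6, -0.4, 4.4]
gripper_width: 0.0
```

```bash
python3 -m creep '{"jaw":[0,0,0,0,0,0,0,0,0,0],"translation":[[0,0,-0.4],[0,0,-0.9],[-1.4,-0.27,-1],[-2.8,-0.54,-1],[-4.2,-0.85,-1],[-5.2,-1.09,-1],[-5.47,-1.14,-0.8],[-5.47,-1.14,-0.4],[-5.47,-1.14,-0.16],[-5.47,-1.14,-0.16]],"angular":[[0,0,0],[0,0,0],[0,0,0],[0,0,0],[0,0,0],[0,0,0],[0,0,0],[0,0,0],[0,0,0],[0,0,0]]}'
python3 -m creep '{"jaw":[0,0,0,0,0,0,0,0,0,0],"translation":[[0,0,0.02],[0,0,0.04],[0,0,0.06],[0,0,0.08],[0,0,0.1],[0,0,0.12],[0,0,0.13],[0,0,0.14],[0,0,0.16],[0,0,0.16]],"angular":[[0,0,0],[0,0,0],[0,0,0],[0,0,0],[0,0,0],[0,0,0],[0,0,0],[0,0,0],[0,0,0],[0,0,0]]}'
```

```text
clock: 10.85
tool_pos: [0.4841, -0.0516, 0.0908]
tcp_rot: [[0.935, 0.353, -0.001], [0.353, -0.935, 0.0], [-0.001, -0.001, -1.0]]
contact_force: [0.3, -0.2, 0.3]
gripper_width: 0.0
clock: 12.1
tool_pos: [0.4838, -0.0518, 0.0876]
tcp_rot: [[0.936, 0.353, 0.0], [0.353, -0.936, 0.0], [0.0, 0.0, -1.0]]
contact_force: [-0.2, -0.0, 1.0]
gripper_width: -0.001
```

This lid is giving way (1.0 N at 0.0876), so I'll push gently another 2 mm.

```bash
python3 -m creep '{"jaw":[0,0,0,0,0,0,0,0,0,0],"translation":[[0,0,0.01],[0,0,0.02],[0,0,0.03],[0,0,0.04],[0,0,0.05],[0,0,0.06],[0,0,0.07],[0,0,0.08],[0,0,0.08],[0,0,0.08]],"angular":[[0,0,0],[0,0,0],[0,0,0],[0,0,0],[0,0,0],[0,0,0],[0,0,0],[0,0,0],[0,0,0],[0,0,0]]}'; python3 - <<'E'
from h import *
st();p,d=bot.capture('wrist');cv2.imwrite('pics/w2.png',p[:,:,::-1])
E
```

```text
clock: 13.35
tool_pos: [0.4837, -0.0518, 0.0856]
tcp_rot: [[0.936, 0.353, 0.0], [0.353, -0.936, 0.0], [0.0, 0.0, -1.0]]
contact_force: [0.9, 0.2, 1.2]
gripper_width: -0.001
t 13.35 p [ 0.4837 -0.0518  0.0856] F [0.94 0.18 1.19] w -0.001
```

View pics/w2.png

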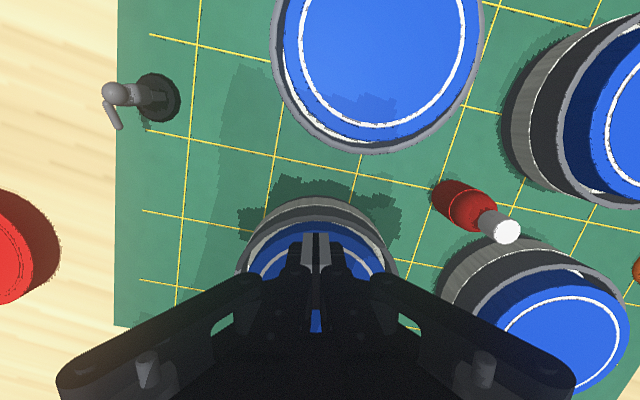

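The view shows the fingertips on the near lid at (315,260), with its edge dipping into the rim. I'll go 1 mm deeper for margin on the tip angle.

```bash
python3 -m creep '{"jaw":[0,0,0,0,0,0,0,0,0,0],"translation":[[0,0,0.01],[0,0,0.02],[0,0,0.03],[0,0,0.04],[0,0,0.05],[0,0,0.05],[0,0,0.05],[0,0,0.05],[0,0,0.05],[0,0,0.05]],"angular":[[0,0,0],[0,0,0],[0,0,0],[0,0,0],[0,0,0],[0,0,0],[0,0,0],[0,0,0],[0,0,0],[0,0,0]]}'; python3 - <<'E'
from h import *
st();lids('scene')
E
```

```text
clock: 14.65
tool_pos: [0.4838, -0.0518, 0.0844]
tcp_rot: [[0.936, 0.353, 0.0], [0.353, -0.936, -0.0], [0.0, 0.0, -1.0]]
contact_force: [1.1, 1.0, 2.0]
gripper_width: 0.003
t 14.65 p [ 0.4838 -0.0518  0.0844] F [1.08 1.05 2.03] w 0.003
scene 522 circle [ 0.4736 -0.2114] 0.0456 bbox mid [ 0.4742 -0.2102] z 0.0623
scene 613 circle [ 0.6135 -0.191 ] 0.0462 bbox mid [ 0.6129 -0.191 ] z 0.0624
scene 654 circle [ 0.5899 -0.0442] 0.0471 bbox mid [ 0.5893 -0.0426] z 0.0625
```

Rocked (3.6 mm at 2 N). Lift and re-measure its centre.

```bash
python3 -m creep '{"jaw":[0,0,0,0,0,0,0,0,0,0],"translation":[[0,0,-0.1],[0,0,-0.3],[0,0,-0.8],[0,0,-1.5],[0,0,-2.5],[0,0,-3.5],[0,0,-4.5],[0,0,-5],[0,0,-5],[0,0,-5]],"angular":[[0,0,0],[0,0,0],[0,0,0],[0,0,0],[0,0,0],[0,0,0],[0,0,0],[0,0,0],[0,0,0],[0,0,0]]}'; python3 - <<'E'
from h import *
st();lids('wrist')
E
```

```text
clock: 15.95
tool_pos: [0.4831, -0.0519, 0.2085]
tcp_rot: [[0.936, 0.353, -0.001], [0.353, -0.936, -0.0], [-0.001, -0.0, -1.0]]
contact_force: [-0.6, 0.6, -0.7]
gripper_width: -0.002
t 15.95 p [ 0.4831 -0.0519  0.2085] F [-0.55  0.65 -0.69] w -0.002
wrist 2369 circle [ 0.5903 -0.0421] 0.0441 bbox mid [ 0.59   -0.0423] z 0.0631
wrist 5548 circle [ 0.5901 -0.0424] 0.0351 bbox mid [ 0.59   -0.0423] z 0.0637
wrist 2489 circle [ 0.6128 -0.1903] 0.0443 bbox mid [ 0.6127 -0.1904] z 0.063
wrist 5015 circle [ 0.6129 -0.1906] 0.0357 bbox mid [ 0.6129 -0.1905] z 0.0637
wrist 1359 circle [ 0.4525 -0.0635] 0.0441 bbox mid [ 0.4543 -0.0637] z 0.0632
wrist 2729 circle [ 0.4516 -0.0635] 0.0351 bbox mid [ 0.4539 -0.0637] z 0.0638
wrist 1696 circle [ 0.4744 -0.2113] 0.0446 bbox mid [ 0.4748 -0.2116] z 0.0632
wrist 3254 circle [ 0.4748 -0.2117] 0.0355 bbox mid [ 0.4743 -0.2115] z 0.0639
```

```bash
python3 -m creep '{"jaw":[0,0,0,0,0,0,0,0,0,0],"translation":[[-0.7,0,0],[-1.35,0,0.3],[-1.35,0,1.2],[-1.35,0,2.2],[-1.35,0,3.2],[-1.35,0,4],[-1.35,0,4.4],[-1.35,0,4.6],[-1.35,0,4.7],[-1.35,0,4.7]],"angular":[[0,0,0],[0,0,0],[0,0,0],[0,0,0],[0,0,0],[0,0,0],[0,0,0],[0,0,0],[0,0,0],[0,0,0]]}'
python3 -m creep '{"jaw":[0,0,0,0,0,0,0,0,0,0],"translation":[[0,0,0.02],[0,0,0.04],[0,0,0.06],[0,0,0.08],[0,0,0.1],[0,0,0.12],[0,0,0.14],[0,0,0.16],[0,0,0.18],[0,0,0.18]],"angular":[[0,0,0],[0,0,0],[0,0,0],[0,0,0],[0,0,0],[0,0,0],[0,0,0],[0,0,0],[0,0,0],[0,0,0]]}'
```

```text
clock: 17.25
tool_pos: [0.4524, -0.0638, 0.0921]
tcp_rot: [[0.936, 0.353, 0.001], [0.353, -0.936, -0.0], [0.001, 0.0, -1.0]]
contact_force: [0.2, 0.0, 0.1]
gripper_width: 0.0
clock: 18.5
tool_pos: [0.4523, -0.0638, 0.088]
tcp_rot: [[0.936, 0.353, 0.0], [0.353, -0.936, -0.0], [0.0, 0.0, -1.0]]
contact_force: [-3.1, 0.6, 9.2]
gripper_width: -0.004
```

Centred and in contact. Now pressing in slowly: 1.5 mm, then see.

```bash
python3 -m creep '{"jaw":[0,0,0,0,0,0,0,0,0,0],"translation":[[0,0,0.01],[0,0,0.02],[0,0,0.03],[0,0,0.04],[0,0,0.05],[0,0,0.06],[0,0,0.07],[0,0,0.08],[0,0,0.09],[0,0,0.09]],"angular":[[0,0,0],[0,0,0],[0,0,0],[0,0,0],[0,0,0],[0,0,0],[0,0,0],[0,0,0],[0,0,0],[0,0,0]]}'
python3 -m creep '{"jaw":[0,0,0,0,0,0,0,0,0,0],"translation":[[0,0,0.01],[0,0,0.02],[0,0,0.03],[0,0,0.04],[0,0,0.05],[0,0,0.06],[0,0,0.07],[0,0,0.08],[0,0,0.08],[0,0,0.08]],"angular":[[0,0,0],[0,0,0],[0,0,0],[0,0,0],[0,0,0],[0,0,0],[0,0,0],[0,0,0],[0,0,0],[0,0,0]]}'
```

```text
clock: 19.75
tool_pos: [0.4524, -0.0638, 0.0859]
tcp_rot: [[0.936, 0.353, 0.001], [0.353, -0.936, -0.0], [0.0, 0.001, -1.0]]
contact_force: [-2.7, -0.3, 13.3]
gripper_width: -0.002
clock: 21.0
tool_pos: [0.4524, -0.0638, 0.084]
tcp_rot: [[0.936, 0.353, 0.001], [0.353, -0.936, -0.0], [0.0, 0.001, -1.0]]
contact_force: [-4.6, 0.3, 12.6]
gripper_width: 0.005
```

```bash
python3 -m creep '{"jaw":[0,0,0,0,0,0,0,0,0,0],"translation":[[0,0,0.01],[0,0,0.02],[0,0,0.03],[0,0,0.04],[0,0,0.05],[0,0,0.06],[0,0,0.07],[0,0,0.08],[0,0,0.09],[0,0,0.09]],"angular":[[0,0,0],[0,0,0],[0,0,0],[0,0,0],[0,0,0],[0,0,0],[0,0,0],[0,0,0],[0,0,0],[0,0,0]]}'
```

```text
clock: 22.25
tool_pos: [0.4523, -0.0638, 0.082]
tcp_rot: [[0.936, 0.353, 0.0], [0.353, -0.936, -0.0], [0.0, 0.001, -1.0]]
contact_force: [-5.0, 0.3, 18.5]
gripper_width: 0.002
```

```bash
python3 -m creep '{"jaw":[0,0,0,0,0,0,0,0,0,0],"translation":[[0,0,0.01],[0,0,0.02],[0,0,0.02],[0,0,0.02],[0,0,0.02],[0,0,0.02],[0,0,0.02],[0,0,0.02],[0,0,0.02],[0,0,0.02]],"angular":[[0,0,0],[0,0,0],[0,0,0],[0,0,0],[0,0,0],[0,0,0],[0,0,0],[0,0,0],[0,0,0],[0,0,0]]}'; python3 - <<'E'
from h import *
st();p=lids('wrist');q,_=bot.capture('scene');cv2.imwrite('pics/f.png',q[:,:,::-1])
for n in['dropper','figure','paint_pot']: print(n,[np.round(r['centre'],3) for r in bot.spot_point(n,'scene')][:1])
E
```

```text
clock: 23.5
tool_pos: [0.4524, -0.0638, 0.082]
tcp_rot: [[0.936, 0.353, 0.0], [0.353, -0.936, -0.001], [0.0, 0.001, -1.0]]
contact_force: [-7.5, 1.5, 25.0]
gripper_width: -0.001
t 23.5 p [ 0.4524 -0.0638  0.082 ] F [-7.55  1.53 25.  ] w -0.001
wrist 3930 circle [ 0.5726 -0.0484] 0.0394 bbox mid [ 0.5664 -0.0484] z 0.063
wrist 4309 circle [ 0.5727 -0.0488] 0.0296 bbox mid [ 0.5692 -0.0488] z 0.0637
wrist 3881 circle [ 0.5906 -0.1683] 0.0313 bbox mid [ 0.5907 -0.1684] z 0.0619
wrist 3482 circle [ 0.4524 -0.0634] 0.0438 bbox mid [ 0.4603 -0.0635] z 0.0572
wrist 7047 circle [ 0.4521 -0.0631] 0.0353 bbox mid [ 0.4557 -0.0635] z 0.0578
wrist 3969 circle [ 0.4797 -0.2024] 0.0422 bbox mid [ 0.4808 -0.1986] z 0.0628
wrist 10155 circle [ 0.4755 -0.2121] 0.0367 bbox mid [ 0.4747 -0.2118] z 0.0639
wrist 639 circle [ 0.4623 -0.2367] 0.0259 bbox mid [ 0.4611 -0.2403] z 0.0634
dropper [array([ 0.53 , -0.13 ,  0.004])]
figure [array([0.521, 0.078, 0.001])]
paint_pot [array([ 0.541, -0.32 ,  0.   ])]
```

View pics/f.png

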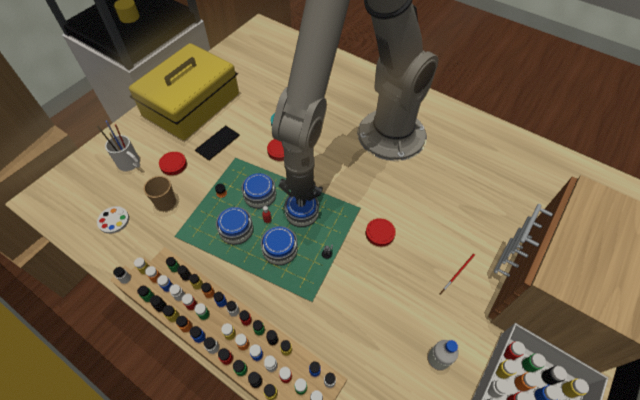

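The scene view shows the gripper pressing the lid at (302,208), with everything else in place. The lid top measures 57.2 mm, so it is home, and the press is a steady 25 N.

```bash
python3 -c "
from workcell import bot
print(bot.close_job())"
```

```text
the job is handed in; nothing more can be done
None
```

I found the loose lid, the one at about (0.452, -0.064), pressed it home at its middle, and handed the job in at about 24 s with the fingertips still holding it down.

- **Finding it:** the other three lids showed no measurable sinking when pressed at the edge. Their presses read 8.5, 5.2 and 4.4 N, so the last two were lighter than the first. The loose lid sank 3.6 mm at the fingertip under about 2 N. I judged that it had rocked from this sinking and did not measure its tilt angle directly.
- **Pressing it home:** it sank level by 6 mm to a hard stop. In the last checks the lid top measured about 57 mm above the table, and the press was steady at about 25 N.
- **Everything else:** the dropper, figure and paint pot measured within about 6 mm of where they started. I judged the brush, cup, phone and white bottle only by eye in the final picture, where they looked undisturbed. In the last wrist picture two of the other lids were partly hidden, so their fitted centres came out up to about 30 mm off. The wrist picture taken before the final press, with a clear view, had shown all four lids in place.

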